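# Index a worm-driven rotary stage to its next notch

### The arm

A 6-joint arm with a two-finger parallel gripper is mounted at the origin on a cart in front of the work surface, level with it; the furniture and walls round the work are solid. World frame = base frame: x ahead of the robot, y to its left, z up, the work surface at z = 0. Lengths are in m, angles in rad, forces in N, time in s.
With the tool pointing down it reaches from about 0.275 to 0.85 m from the base axis. Payload 19 kg.
Tool frame: the origin (TCP) lies at the very end of the fingers, on their centre line; the grasp point (between the pads) lies 19 mm behind it; z points along the fingers, y is the line along which they close (so a half turn about z gives the same grasp; the last joint's range is limited). The gripper opens to 85 mm and grips with 20 to 120 N. Pads are 22 mm wide; open, the fingers measure 114 mm over their backs; the gripper's body (76 mm by 85 mm) begins 54 mm behind the grasp point. The pads swing forward as they close: fully open they stand 13 mm farther back than shut.
Start: joints at [1.214, 0.15, 1.437, -0, 1.554, -0.134], TCP at [0.127, 0.561, 0.196] pointing down, gripper open.
Joint ranges: [-2.8, 2.8], [-0.68, 2.1], [0.12, 2.68], [-1.39, 4.53], [0.16, 2.79], [-2.81, 2.81]. Speed limits (rad/s): [1.89, 1.89, 2.22, 3.01, 3.01, 3.01].

### API

Orientations are given as a unit quaternion [x, y, z, w].
In Python, from plant import bot, vision gives the robot as it stands. The module is installed in compiled form; this text tells all that it offers.
- The arm moves only by the tool move_arm, never from a script. Its argument "targets" is a list of rows, each a list of 6 numbers: the shift along the tool's x, y, z in cm, then the turn, a rotation vector about the tool's x, y, z in rad. In form: [[x, y, z, rx, ry, rz], ...]. A call has 1 to 8 rows; each row shifts and turns the commanded pose from where the row before left it, along the tool's axes as they then stand; what a row does not reach is not made up. A row lasts 1/8 s, in which the tool goes at most 62.5 mm and 10.7 degrees, less where a joint would pass 70% of its speed; a pose out of reach is approached as far as the arm can. A call with a gripper value outside its range is refused whole. "jaw" is the opening, from -1 (shut) to 1 (fully open), set as the call begins (left out, the last holds). The fingers move at their own pace and stop on an object; "force" is the grip in N (left out, the last holds). Time passes only in rows, so rows that do not move let the fingers close. It gives the time, the measured TCP pose, the force, the opening and the grip force at its end, in the units of the state.
- bot.sense(): the state, without advancing time (a new reading comes with each control period).
- vision.capture(name): name is "side" or "top"; returns the picture (384x512x3 uint8, red, green, blue); there is no depth.
- vision.camera_model(name): a dict with "fx", "fy", "cx", "cy" (pixels), "R" (3x3) and "t" (3): a world point X has camera coordinates R X + t. Camera axes: x right, y down, z forward; pixel columns grow to the right and rows downward; lengths in m; the calibration is good to about 2 mm. A picture is of the moment at which its call begins. camera_model takes no time and is no camera call.
- bot.finish_job(): hands the job in; it is judged then, once.
Trained networks look in the newest picture that a camera, given by its name, has taken for a name from the list of things; names that differ only in an ending like _2 or _b are one class to them, and where a whole thing is asked for, a point or a joint stands for the part that bears it (a point fixed in the world has none). Each returns a list of dicts, best first, with "confidence" (0 to 1); they miss things now and then, are a little off and sometimes report something else, mostly with a low value. They report only what shows in the picture. A call takes as long as a camera call.
- vision.spot_in(label, camera): "position" ([row, column] as shares, 0 to 1, of the picture: columns of its width, rows of its height, amid what is visible of it).
- vision.cut_out(label, camera): "mask" (384x512 bool, what is visible of it) and "position" ([row, column] as shares, 0 to 1, of the picture: columns of its width, rows of its height, amid what is visible of it).
- vision.landmark_of(label, camera): "position" ([row, column] as shares, 0 to 1, of the picture: columns of its width, rows of its height: a listed point, or the origin of a listed thing).
The state is a dict: "clock": time; "joint_pos": joint angles; "joint_vel": joint speeds; "tau": joint torques, N m; "ee_pos": TCP position; "ee_rot": TCP orientation; "force": force on the tool from outside, world axes, zero at the start; "wrist_torque": the same for the moment, N m; "finger_gap": opening from 0.0 (shut) to 1.0 (fully open); "grasp_force": force on a finger pad.
Only numpy, scipy, OpenCV 4.12 (cv2) and the standard library are available. Lean on these libraries where they do the work, as an engineer would, in place of code of your own. Each camera call takes 0.05 s, during which the arm holds its last target. There are 200 camera calls.

### The job

Index the rotary stage on to its red-marked notch: tip the raised pawl over so that it rests on the notched ring, then crank the worm clockwise until the pawl drops into the red-marked notch. Keep cranking gently through the slack until the notch bears snugly against the pawl, felt as the crank going stiff, without forcing it, and let go there. Leave the other things on the bench alone.

Things in the scene. Friction and masses are not known exactly. Their poses are not given: they have to be found in the camera images.
- stage: Fixed green indexing stage on a dark base plate 175 x 345 x 12 mm. Origin on the bench under the ring's vertical axis; z up. Near its +y end (up to 6 degrees either side) stands the pawl's bracket, two cheeks 70 mm high; the pivot pin in them is 105 mm from the ring's axis, 60 mm up. In its frame the crank's vertical axis is at y = -155 mm. Housings are at most 58 mm high.
- ring: Aluminium ring 152 mm across, top at height 50 mm, a wooden blank flush in it (centre nut 4 mm higher). Six radial notches 60 degrees apart, 11 mm deep and 10.5 to 13 mm wide (their dark bearing faces, on the anticlockwise side, are set differently each time), from 46 to 76 mm radius; one has a red floor and a red line on the wood. Origin on the axis at bench height. It turns only by the crank.
- red_notch (a point): Middle of the mouth of the red notch, on the ring's top at 60 mm radius. At the start it is 35 to 47 degrees anticlockwise (from above) of the pawl. One clockwise turn of the crank turns the ring 15 degrees clockwise, so 2.2 to 3.5 turns bring it there.
- pawl: Steel pawl: an arm 86 mm long, 12 mm wide, with a blade beneath and a red knob near its end. Origin on its pivot; it swings about its own x. At first it stands up, leaning 12 degrees away from the ring on its stop. Pushed over by 30 degrees toward the ring (1 N at the knob) it falls across the rim by its own weight, rides there and drops into the first notch that comes.
- pawl_knob (a point): Centre of the red knob on the pawl, 24 mm across and 19 mm long, its axis across the arm; 80 mm from the pivot along the arm and 20 mm to its outer side. While the pawl stands raised it is about 134 mm above the bench and 142 mm from the ring's axis.
- pawl_tip (a point): Middle of the blade's lower end (the blade is 9 mm wide across the notch and 16 mm long along it). Height 50 mm when it rides on the ring, about 42 mm in a notch. The blade bends when it is forced: over 140 N from the notch, which is about 9 N of push at the crank's grip.
- crank_grip (a point): Mid-height (88 mm) of the crank's black grip: upright free-spinning cylinder 18 mm across, heights 68 to 107 mm, 40 mm from the crank's axis; the arm under it tops out at 67 mm. Cranking takes about 3 N at the grip. After the pawl drops come 1 to 7 cm of slack grip travel, different each time, then it goes stiff within about 1 cm: 4 to 6 N is snug. The worm holds where it is left.
- sanding_block: Brown sanding block, 59 x 112 x 34 mm: a bystander. Origin under its centre.
- offcut_maple: Pale wooden offcut, 45 x 130 x 32 mm: a bystander. Origin under its centre.
- tape_measure: Red and black tape measure, 35 x 80 x 68 mm: a bystander. Origin under its centre.
- pencil: Red pencil, 180 mm long: a bystander. Origin under its middle.

How it is judged:
On the way, in this order (a step that is already met when the one before it is completed fails the run):
1. the pawl lies across the ring's rim, not yet in a notch (height (world z) of pawl_tip between 0.047 and 0.053 m), for 0.2 s.
2. the pawl has dropped into the red notch (height (world z) of pawl_tip below 0.0455 m and horizontal distance between pawl_tip and red_notch below 0.008 m), for 0.1 s.
At the end, for the whole second after the job is handed in: The pawl's blade sits in the red notch (its tip at least 4.5 mm below the ring's top and within 8 mm of the notch's middle), the notch bears on it with more than 20 N, and the ring is at rest (all of step 2 and contact force between ring and pawl above 20 N and angular speed of ring below 0.02 rad/s); the robot touches nothing.
It fails at once if the blade is forced: more than 140 N between ring and pawl (contact force between ring and pawl above 140 N).
It fails at once if a bystander is moved by more than 30 mm (distance of any of sanding_block, offcut_maple, tape_measure, pencil from where it was at the start of the episode above 0.03 m).
It also fails if it takes over 72 s, if anything falls off the work surface, if the arm or the gripper's body presses on something with over 40 N, if the wrist force passes 120 N, or if a joint passes its speed limit or range.

## Working session

There is one attempt and no reset: what is moved stays moved. The work goes in short steps, Python scripts to look and compute and a tool call to move; the robot and the scene stay as the last step left them, time stands still between calls to the robot, and variables do not carry over. Pictures are saved under pics/ and viewed, at most 10 in all, crops included, and the job is handed in when it is done.

Besides the shell and the picture viewer there is one more tool, called after "Emit:" by a JSON object that holds its "fn" and its "kwargs". move_arm: Moves the arm, as the interface text tells. Its arguments: {"type":"object","properties":{"targets":{"type":"array","items":{"type":"array","items":{"type":"number"}}},"jaw":{"type":"number"},"force":{"type":"number"}},"required":["targets"]}

```bash
mkdir -p pics; cat > h.py <<'E'
import numpy as np, cv2
from plant import bot, vision
def cast(cam,pos,z):
    m=vision.camera_model(cam);R=np.array(m["R"]);t=np.array(m["t"])
    r,c=pos; u=c*512;v=r*384
    d=R.T@np.array([(u-m["cx"])/m["fx"],(v-m["cy"])/m["fy"],1]); o=-R.T@t
    return o+d*(z-o[2])/d[2]
def proj(cam,X):
    m=vision.camera_model(cam);p=np.array(m["R"])@np.array(X)+np.array(m["t"])
    return m["fx"]*p[0]/p[2]+m["cx"],m["fy"]*p[1]/p[2]+m["cy"]
def tri(p1,p2):
    A=[];b=[]
    for cam,p in(("top",p1),("side",p2)):
        m=vision.camera_model(cam);R=np.array(m["R"]);t=np.array(m["t"])
        o=-R.T@t;d=cast(cam,p,0)-o;d/=np.linalg.norm(d);P=np.eye(3)-np.outer(d,d);A.append(P);b.append(P@o)
    return np.linalg.solve(sum(A),sum(b))
E
python3 - <<'E'
from h import *
ims=[vision.capture(c) for c in("top","side")]
for n,i in zip(("top","side"),ims): cv2.imwrite(f"pics/{n}0.png",cv2.cvtColor(i,cv2.COLOR_RGB2BGR))
Z=dict(stage=0,ring=0,red_notch=.05,pawl=.06,pawl_knob=.134,crank_grip=.088,sanding_block=0,offcut_maple=0,tape_measure=0,pencil=0)
for n,z in Z.items():
    a=vision.landmark_of(n,"top");b=vision.landmark_of(n,"side")
    print(n,[(round(x["confidence"],2),np.round(cast("top",x["position"],z),3)) for x in a[:2]],[(round(x["confidence"],2),np.round(cast("side",x["position"],z),3)) for x in b[:2]], np.round(tri(a[0]["position"],b[0]["position"]),3) if a and b else '')
print(bot.sense())
E
```

```text
stage [(0.62, array([ 0.601, -0.035,  0.   ]))] [(0.63, array([ 0.613, -0.046,  0.   ]))] [ 0.607 -0.039  0.005]
ring [(0.97, array([ 0.616, -0.042,  0.   ])), (0.73, array([ 0.686, -0.307,  0.   ]))] [(0.61, array([ 0.609, -0.029,  0.   ]))] [ 0.613 -0.039 -0.011]
red_notch [(0.63, array([0.569, 0.006, 0.05 ]))] [(0.8, array([0.561, 0.001, 0.05 ]))] [0.565 0.007 0.062]
pawl [(0.58, array([0.609, 0.075, 0.06 ]))] [(0.39, array([0.617, 0.072, 0.06 ]))] [0.613 0.073 0.057]
pawl_knob [(0.66, array([0.627, 0.103, 0.134])), (0.41, array([ 0.414, -0.304,  0.134]))] [(0.49, array([0.62 , 0.117, 0.134]))] [0.624 0.108 0.123]
crank_grip [(0.63, array([ 0.593, -0.178,  0.088]))] [(0.5, array([ 0.575, -0.165,  0.088]))] [ 0.584 -0.173  0.087]
sanding_block [(0.84, array([ 0.426, -0.336,  0.   ]))] [(0.67, array([ 0.426, -0.351,  0.   ]))] [ 0.428 -0.335  0.016]
offcut_maple [] [(0.67, array([ 0.379, -0.079,  0.   ])), (0.53, array([0.606, 0.047, 0.   ]))] 
tape_measure [(0.6, array([ 0.683, -0.319,  0.   ]))] [(0.85, array([ 0.683, -0.324,  0.   ]))] [ 0.682 -0.319  0.006]
pencil [(0.8, array([ 0.319, -0.209,  0.   ])), (0.61, array([0.638, 0.089, 0.   ]))] [(0.49, array([ 0.327, -0.213,  0.   ]))] [ 0.323 -0.211 -0.   ]
{'clock': 1.1, 'joint_pos': array([ 1.21402030e+00,  1.50507384e-01,  1.43740072e+00,  2.00915851e-05,
        1.55381103e+00, -1.33990844e-01]), 'joint_vel': array([ 0.00061223, -0.00087443,  0.00036749, -0.00060851, -0.00044293,
       -0.00029581]), 'tau': array([-1.65976329e-03, -7.12824941e+01, -5.71034002e+01, -4.66105412e-04,
        2.02994328e-03,  9.23524135e-05]), 'ee_pos': array([0.12703847, 0.56075273, 0.195762  ]), 'ee_rot': array([ 1.11162541e-01,  9.93802237e-01, -5.89046423e-05, -2.51060062e-05]), 'force': array([ 1.11464059, -0.24576677,  1.10789805]), 'wrist_torque': array([-0.00758884, -0.01068178,  0.02847112]), 'grasp_force': 0.0, 'finger_gap': 0.9957986156291929}
```

View pics/top0.png

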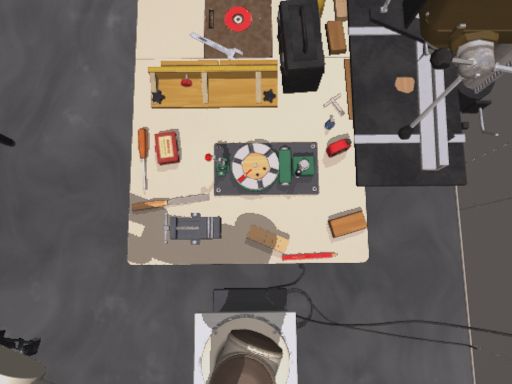

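View pics/side0.png

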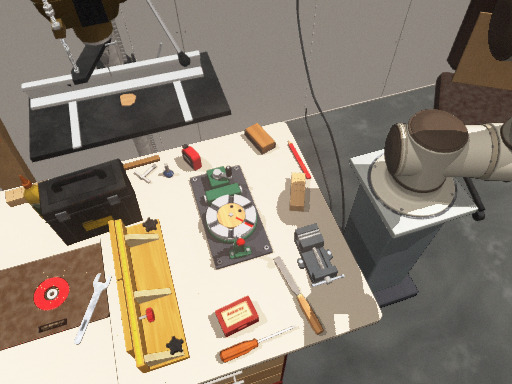

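The pictures show the stage flat along world y: in the top view the pawl bracket is at left (221,158) and the red knob at about (208,157). The ring is at (255,166) and the crank at right (302,166). I'll take enlarged crops next.

```bash
python3 - <<'E'
from h import *
a=cv2.imread("pics/top0.png")[130:205,195:330];b=cv2.imread("pics/side0.png")[155:270,180:280]
a=cv2.resize(a,None,fx=3.4,fy=3.4,interpolation=cv2.INTER_CUBIC);b=cv2.resize(b,None,fx=3.4,fy=3.4,interpolation=cv2.INTER_CUBIC)
o=np.zeros((max(len(a),len(b)),a.shape[1]+b.shape[1],3),np.uint8);o[:len(a),:a.shape[1]]=a;o[:len(b),a.shape[1]:]=b
cv2.imwrite("pics/c1.png",o);print(o.shape)
for n in("stage","ring","crank_grip","pawl_knob","pawl"):
  for c in("top","side"):
    for x in vision.landmark_of(n,c)[:2]+[None]+vision.cut_out(n,c)[:2]:
        if x: print(n,c,round(x["confidence"],2),np.round(np.array(x["position"])*[384,512],1), cv2.boundingRect(x["mask"].astype(np.uint8)) if "mask" in x else '')
# base plate from top: colour segmentation via cut_out stage
m=[x for x in vision.cut_out("stage","top")][0]["mask"]
(c,s,ang)=cv2.minAreaRect(np.argwhere(m)[:,::-1].astype(np.float32));print(c,s,ang)
for p in cv2.boxPoints((c,s,ang)): print(np.round(cast("top",[(p[1]+.5)/384,(p[0]+.5)/512],.012),3))
E
```

```text
(391, 799, 3)
stage top 0.62 [171.4 254.7] 
stage top 0.65 [168.2 268.7] (214, 143, 106, 53)
stage side 0.63 [220.7 230.3] 
stage side 0.62 [215.4 227.7] (190, 164, 82, 105)
ring top 0.97 [167.1 256.7] 
ring top 0.73 [146.1 335.1] 
ring top 0.57 [165.3 253.3] (232, 143, 47, 46)
ring side 0.61 [224.6 232.9] 
ring side 0.79 [217.4 229.9] (206, 194, 50, 46)
crank_grip top 0.63 [167.7 300.5] 
crank_grip top 0.58 [167.2 302.9] (295, 160, 13, 17)
crank_grip side 0.5 [171.9 229.7] 
crank_grip side 0.6 [173.6 224.9] (214, 166, 18, 12)
pawl_knob top 0.66 [154.3 208.3] 
pawl_knob top 0.41 [223.5 346.8] 
pawl_knob side 0.49 [245.9 241.3] 
pawl_knob side 0.54 [242.6 239.2] (236, 234, 8, 11)
pawl top 0.58 [165.6 220.1] 
pawl top 0.6 [160.5 218.3] (206, 155, 20, 11)
pawl side 0.39 [244.  238.8] 
pawl side 0.64 [240.  240.2] (237, 234, 8, 12)
(266.2513427734375, 168.6057586669922) (51.82907485961914, 105.11957550048828) 89.26547241210938
[0.694 0.1   0.012]
[ 0.695 -0.251  0.012]
[ 0.52  -0.247  0.012]
[0.519 0.097 0.012]
```

View pics/c1.png

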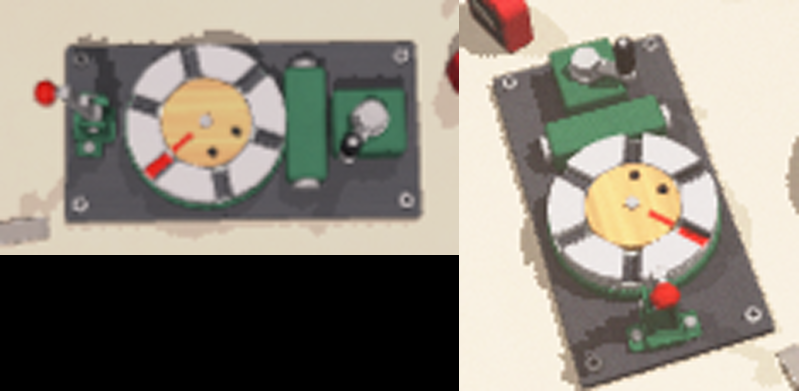

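```bash
python3 - <<'E'
from h import *
def px(u,v):return [v/384,u/512]
P=lambda u,v:px(195+u/3.4,130+v/3.4); S=lambda u,v:px(180+(u-459)/3.4,155+v/3.4)
def r(*a):print(*[np.round(x,4) if isinstance(x,np.ndarray) else x for x in a])
nt,ns=cast("top",P(205,121),.054),cast("side",S(632,203),.054);r("nut",nt,ns)
r("hub",cast("top",P(374,117),.07),cast("side",S(586,65),.07))
r("grip",cast("top",P(349,144),.107),cast("side",S(624,43),.107),tri(P(349,146),S(624,43)))
r("knob",cast("top",P(46,94),.134),cast("side",S(665,295),.134),tri(P(46,94),S(665,295)))
r("red",cast("top",P(158,165),.045),cast("side",S(692,236),.045))
for q in [(65,45),(421,45),(421,217),(65,220)]: r(cast("top",P(*q),.012))
for q in [(492,77),(662,35),(774,332),(585,388)]: r(cast("side",S(*q),.012))
# plate outline corrected; print camera centres
for c in("top","side"):
  m=vision.camera_model(c);r(c,-np.array(m["R"]).T@np.array(m["t"]),m["fx"])
E
```

```text
nut [ 0.609  -0.0375  0.054 ] [ 0.6111 -0.0333  0.054 ]
hub [ 0.6075 -0.1949  0.07  ] [ 0.6119 -0.1824  0.07  ]
grip [ 0.5743 -0.1671  0.107 ] [ 0.5765 -0.1676  0.107 ] [ 0.5746 -0.1682  0.1047]
knob [0.6166 0.1026 0.134 ] [0.6182 0.1047 0.134 ] [0.6177 0.103  0.1305]
red [0.569  0.0073 0.045 ] [0.5693 0.0107 0.045 ]
[0.6965 0.0995 0.012 ]
[ 0.693  -0.2505  0.012 ]
[ 0.5218 -0.2444  0.012 ]
[0.5225 0.0982 0.012 ]
[ 0.6972 -0.2416  0.012 ]
[ 0.5238 -0.2383  0.012 ]
[0.5257 0.1064 0.012 ]
[0.6951 0.1051 0.012 ]
top [ 0.3219 -0.0421  1.3081] 400.87574989598437
side [0.7236 0.6102 1.1168] 412.1303445900902
```

Emit:
{"fn": "move_arm", "kwargs": {"targets": [[0,0,0,0,0,-0.1115],[0,0,0,0,0,-0.1115],[-4.1,-3.35,0,0,0,0],[-4.1,-3.35,0,0,0,0],[-4.1,-3.35,0,0,0,0],[-4.1,-3.35,0,0,0,0],[-4.1,-3.35,0,0,0,0],[-4.1,-3.35,0,0,0,0]], "jaw": -1}}

```text
clock: 3.15
ee_pos: [0.3743, 0.3585, 0.196]
ee_rot: [-0.0, 1.0, 0.0, 0.0]
force: [-0.3, 0.7, 0.1]
finger_gap: 0.0
grasp_force: 0.0
```

Emit:
{"fn": "move_arm", "kwargs": {"targets": [[-4.1,-3.35,0,0,0,0],[-4.1,-3.35,0,0,0,0],[-4.1,-3.35,0,0,0,0],[-4.1,-3.35,0,0,0,0],[-4.1,-3.35,0,0,0,0],[-3.8,-3.3,0,0,0,0],[0,0,3.5,0,0,0],[0,0,3.2,0,0,0]]}}

```text
clock: 4.15
ee_pos: [0.6165, 0.1587, 0.1275]
ee_rot: [0.0, 1.0, -0.0, -0.0]
force: [0.3, 0.2, 0.2]
finger_gap: -0.003
grasp_force: 0.0
```

```bash
python3 - <<'E'
from h import *
a=vision.capture("top")[130:205,180:300];b=vision.capture("side")[155:285,180:300]
f=lambda i:cv2.resize(cv2.cvtColor(i,cv2.COLOR_RGB2BGR),None,fx=3.3,fy=3.3,interpolation=cv2.INTER_CUBIC)
a,b=f(a),f(b)
o=np.zeros((len(b),a.shape[1]+b.shape[1],3),np.uint8);o[:len(a),:a.shape[1]]=a;o[:,a.shape[1]:]=b
cv2.imwrite("pics/c2.png",o)
E
```

```text
(no output)
```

View pics/c2.png

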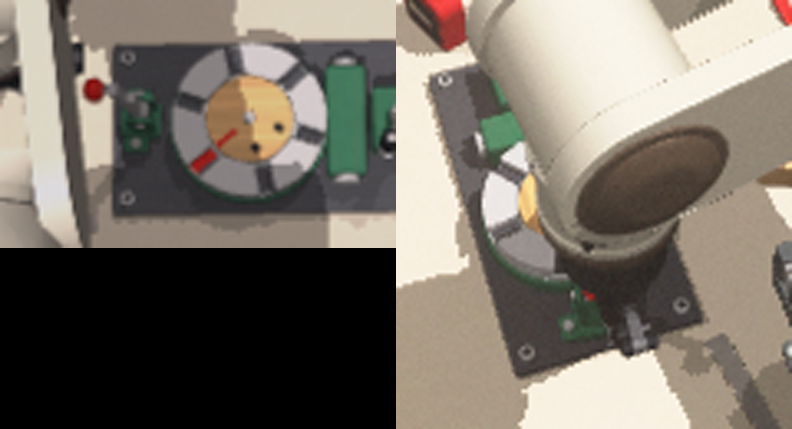

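The knob is at crop (94,89), beside the closed fingers with the tool just outboard of it. I'm pushing in -y.

Emit:
{"fn": "move_arm", "kwargs": {"targets": [[0,-1.5,0,0,0,0],[0,-1.5,0,0,0,0],[0,-1.5,0,0,0,0],[0,-1.5,0,0,0,0],[0,-1.3,0,0,0,0],[0,-1.2,0,0,0,0],[0,-1,0,0,0,0],[0,0,0,0,0,0]]}}

```text
clock: 5.25
ee_pos: [0.6162, 0.0637, 0.1288]
ee_rot: [0.0, 1.0, -0.0, -0.0]
force: [0.2, 0.2, 0.2]
finger_gap: 0.002
grasp_force: 0.0
```

Emit:
{"fn": "move_arm", "kwargs": {"targets": [[0,2,-4,0,0,0],[0,2,-5,0,0,0],[3,-3,0,0,0,0],[3,-5,0,0,0,0]], "jaw": 1}}

```text
clock: 5.75
ee_pos: [0.5556, 0.0251, 0.219]
ee_rot: [-0.002, 1.0, 0.0, 0.0]
force: [1.2, -1.3, 0.1]
finger_gap: 0.847
grasp_force: 0.0
```

```bash
python3 - <<'E'
from h import *
a=vision.capture("top")[130:205,195:330];b=vision.capture("side")[155:285,180:280]
f=lambda i:cv2.resize(cv2.cvtColor(i,cv2.COLOR_RGB2BGR),None,fx=3.3,fy=3.3,interpolation=cv2.INTER_CUBIC)
a,b=f(a),f(b)
o=np.zeros((len(b),a.shape[1]+b.shape[1],3),np.uint8);o[:len(a),:a.shape[1]]=a;o[:,a.shape[1]:]=b
cv2.imwrite("pics/c3.png",o)
for c,z in(("top",.042),("side",.042)):
  for n,z in(("pawl_tip",.05),("pawl_knob",.085)):
    for x in vision.landmark_of(n,c)[:2]:print(c,n,x["confidence"],cast(c,x["position"],z))
E
```

```text
top pawl_tip 0.58 [ 0.59874416 -0.03420947  0.05      ]
side pawl_tip 0.48 [0.60128533 0.02407517 0.05      ]
side pawl_knob 0.43 [0.62045491 0.09087516 0.085     ]
```

View pics/c3.png

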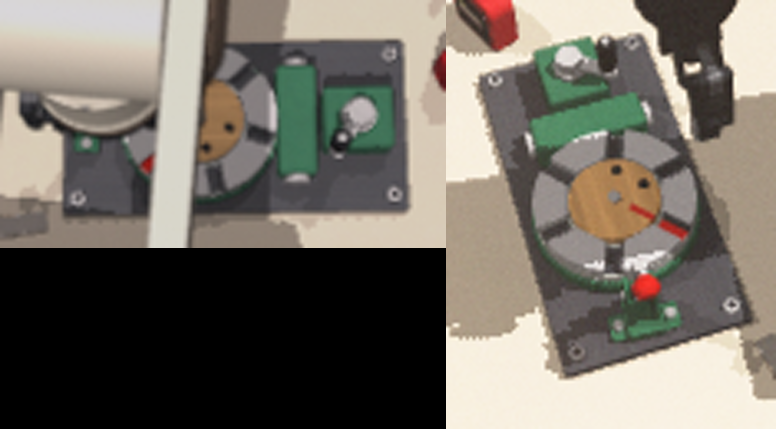

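```bash
python3 - <<'E'
from h import *
print("tip c2",proj("side",(.6165,.1587,.1275)),proj("top",(.6165,.1587,.1275)))
print("fallen knob",proj("side",(.612,-.011,.08)),"raised",proj("side",(.617,.104,.134)), "upright",proj("side",(.617,.06,.142)))
i=vision.capture("side")[165:275,180:310];j=cv2.imread("pics/side0.png")[165:275,180:310]
o=np.hstack([cv2.cvtColor(i,cv2.COLOR_RGB2BGR)[:,:90],j[:,:90]])
cv2.imwrite("pics/c4.png",cv2.resize(o,None,fx=4.4,fy=4.4,interpolation=cv2.INTER_CUBIC))
E
```

```text
tip c2 (np.float64(247.30018531859818), np.float64(260.2306122142016)) (np.float64(190.23458346009033), np.float64(158.3956850813564))
fallen knob (np.float64(232.09462364813405), np.float64(216.36052663920182)) raised (np.float64(240.96059599162177), np.float64(241.4244364475302)) upright (np.float64(236.14450675041388), np.float64(226.33566536561614))
```

View pics/c4.png

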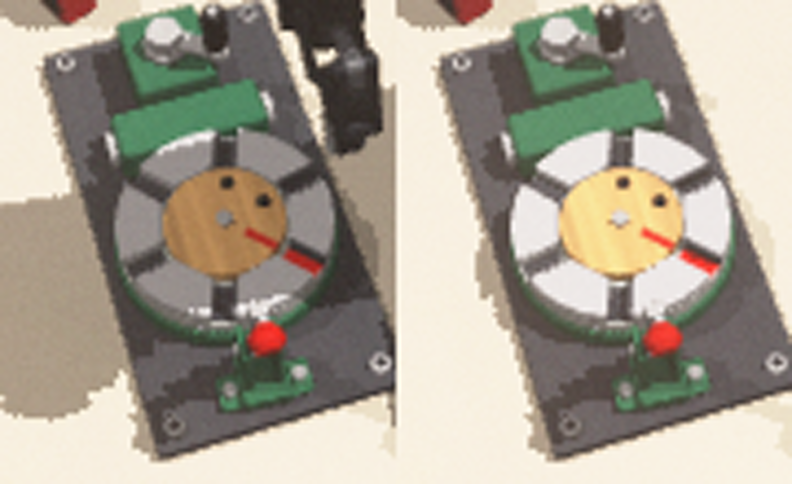

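The pawl looks unmoved, with the knob still at about (241,242) in the side view. I'll go back out and watch the push in stages.

Emit:
{"fn": "move_arm", "kwargs": {"targets": [[-3,4.4,0,0,0,0],[-3.1,4.4,0,0,0,0],[0,4.2,0,0,0,0],[0,0,5,0,0,0],[0,0,4.9,0,0,0],[0,-1.5,0,0,0,0],[0,-0.5,0,0,0,0],[0,0,0,0,0,0]], "jaw": -1}}

```text
clock: 7.1
ee_pos: [0.6183, 0.1338, 0.1222]
ee_rot: [0.0, 1.0, 0.0, 0.002]
force: [0.6, 0.2, -0.1]
finger_gap: 0.002
grasp_force: 0.0
```

Emit:
{"fn": "move_arm", "kwargs": {"targets": [[0,-1,0,0,0,0],[0,-1,0,0,0,0],[0,-1,0,0,0,0],[0,0,0,0,0,0]]}}

```text
clock: 7.6
ee_pos: [0.6172, 0.1034, 0.1199]
ee_rot: [0.0, 1.0, -0.0, 0.0]
force: [-0.5, 0.5, 0.1]
finger_gap: 0.0
grasp_force: 0.0
```

```bash
python3 - <<'E'
from h import *
s=bot.sense();print(s["ee_pos"],s["force"],s["finger_gap"])
t=vision.capture("top")[125:195,175:265];i=vision.capture("side")[195:285,200:290]
for c in("top","side"):
  print(c,[(round(x["confidence"],2),np.round(np.array(x["position"])*[384,512],1)) for x in vision.landmark_of("pawl_knob",c)],proj(c,s["ee_pos"]))
f=lambda i:cv2.resize(cv2.cvtColor(i,cv2.COLOR_RGB2BGR),None,fx=4.4,fy=4.4,interpolation=cv2.INTER_CUBIC)
o=np.zeros((396,792,3),np.uint8);a=f(t);o[:len(a),:396]=a;o[:,396:]=f(i)
cv2.imwrite("pics/c5.png",o)
E
```

```text
[0.61721053 0.10343184 0.11988615] [-0.49897225  0.49422098  0.1351686 ] 8.263672718214154e-05
top [] (np.float64(208.83188254692783), np.float64(158.58830444246348))
side [(0.5, array([247.3, 238.9]))] (np.float64(241.06076050070902), np.float64(243.7048472647117))
```

View pics/c5.png

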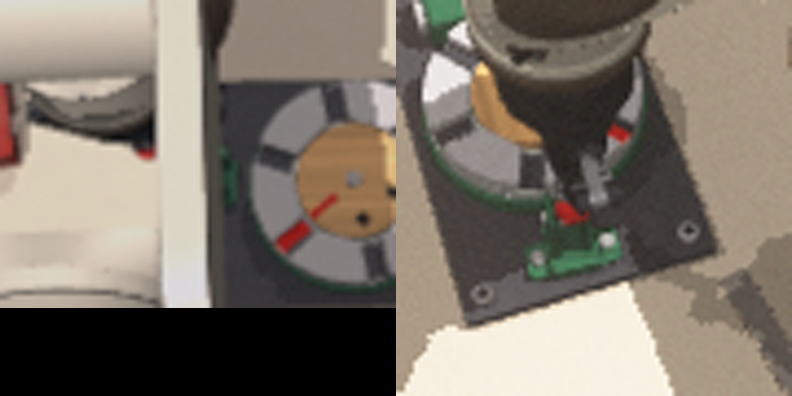

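The tip shows partly over the knob, and the knob (side view about (240,243)) hasn't moved, so the tip seems to pass over it. I'll back out, go lower and push again while watching the force.

Emit:
{"fn": "move_arm", "kwargs": {"targets": [[0,2.5,0,0,0,0],[0,2.5,0,0,0,0],[0,0,2.5,0,0,0],[0,-1.5,0,0,0,0],[0,-1.5,0,0,0,0],[0,-1.5,0,0,0,0],[0,0,0,0,0,0]]}}

```text
clock: 8.68
ee_pos: [0.6175, 0.1076, 0.0955]
ee_rot: [0.001, 1.0, -0.0, 0.0]
force: [-0.1, 1.2, -0.4]
finger_gap: 0.001
grasp_force: 0.0
```

```bash
python3 - <<'E'
from h import *
s=bot.sense();print(s["ee_pos"],s["force"],s["wrist_torque"])
i=vision.capture("side");h=cv2.cvtColor(i,cv2.COLOR_RGB2HSV)
m=((h[...,0]<6)|(h[...,0]>174))&(h[...,1]>170)&(h[...,2]>70)
n,l,st,ce=cv2.connectedComponentsWithStats(m.astype(np.uint8))
print([(st[k].tolist(),ce[k].round(1)) for k in range(1,n) if 200<ce[k][0]<270 and 190<ce[k][1]<280])
E
```

```text
[0.6174831  0.10761332 0.09545123] [-0.1085532   1.22018991 -0.3708325 ] [ 0.08508704  0.0120721  -0.00704402]
[]
```

Emit:
{"fn": "move_arm", "kwargs": {"targets": [[0,-1,0,0,0,0],[0,-1,0,0,0,0],[0,0,0,0,0,0]]}}

```text
clock: 9.1
ee_pos: [0.6172, 0.0886, 0.0948]
ee_rot: [0.0, 1.0, -0.0, -0.0]
force: [0.3, 0.4, -0.1]
finger_gap: 0.0
grasp_force: 0.0
```

Emit:
{"fn": "move_arm", "kwargs": {"targets": [[0,-1,0,0,0,0],[0,-1,0,0,0,0],[0,0,0,0,0,0]]}}

```text
clock: 9.48
ee_pos: [0.6172, 0.0685, 0.0948]
ee_rot: [0.0, 1.0, -0.0, -0.0]
force: [-0.2, -0.2, 0.1]
finger_gap: -0.001
grasp_force: 0.0
```

```bash
cat >> h.py <<'E'
def reds(c,u0,u1,v0,v1):
    h=cv2.cvtColor(vision.capture(c),cv2.COLOR_RGB2HSV)
    m=((h[...,0]<6)|(h[...,0]>174))&(h[...,1]>150)&(h[...,2]>60)
    n,l,st,ce=cv2.connectedComponentsWithStats(m.astype(np.uint8))
    return [(st[k].tolist(),ce[k].round(1)) for k in range(1,n) if u0<ce[k][0]<u1 and v0<ce[k][1]<v1]
E
python3 - <<'E'
from h import *
print(reds("side",200,270,190,280),reds("top",195,300,130,200))
s=bot.sense();print(s["force"],s["wrist_torque"])
E
```

```text
[([245, 222, 8, 5, 21], array([248.3, 223.9]))] [([244, 160, 7, 7, 38], array([247. , 162.8])), ([246, 169, 5, 6, 10], array([248. , 171.5])), ([239, 176, 6, 6, 22], array([241.3, 178.3]))]
[-0.18757256 -0.38269223  0.01381029] [-0.03903716  0.01507149 -0.01223769]
```

The knob now shows over the ring at (247,163) in the top view, so the pawl has tipped, and the red notch is still at (241,178). On to the crank grip.

Emit:
{"fn": "move_arm", "kwargs": {"targets": [[0,0,-5,0,0,0],[0,0,-5,0,0,0],[1,-5.8,0,0,0,0],[1,-5.8,0,0,0,0],[1.1,-5.8,0,0,0,0],[1.1,-5.8,0,0,0,0],[0,-0.4,2,0,0,0],[0,0,0,0,0,0]], "jaw": 0.1, "force": 20}}

```text
clock: 10.58
ee_pos: [0.5746, -0.1668, 0.1736]
ee_rot: [0.0, 1.0, 0.0, -0.001]
force: [-0.6, 0.0, 0.6]
finger_gap: 0.551
grasp_force: 0.0
```

```bash
python3 - <<'E'
from h import *
i=vision.capture("top")[130:205,195:330];j=vision.capture("side")[145:265,180:290]
f=lambda i:cv2.resize(cv2.cvtColor(i,cv2.COLOR_RGB2BGR),None,fx=3.2,fy=3.2,interpolation=cv2.INTER_CUBIC)
a,b=f(i),f(j);o=np.zeros((len(b),a.shape[1]+b.shape[1],3),np.uint8);o[:len(a),:a.shape[1]]=a;o[:,a.shape[1]:]=b
cv2.imwrite("pics/c6.png",o);print(o.shape,bot.sense()["finger_gap"])
for n,z in(("pawl_tip",.05),("pawl_knob",.085)):
  for c in("top","side"):
    print(n,c,[(round(x["confidence"],2),np.round(cast(c,x["position"],z),3)) for x in vision.landmark_of(n,c)[:2]])
E
```

```text
(384, 784, 3) 0.5469844488933551
pawl_tip top [(0.5, array([0.608, 0.026, 0.05 ])), (0.34, array([ 0.32 , -0.195,  0.05 ]))]
pawl_tip side [(0.59, array([0.61 , 0.011, 0.05 ]))]
pawl_knob top [(0.66, array([ 0.624, -0.016,  0.085])), (0.17, array([ 0.592, -0.174,  0.085]))]
pawl_knob side [(0.43, array([0.618, 0.003, 0.085]))]
```

View pics/c6.png

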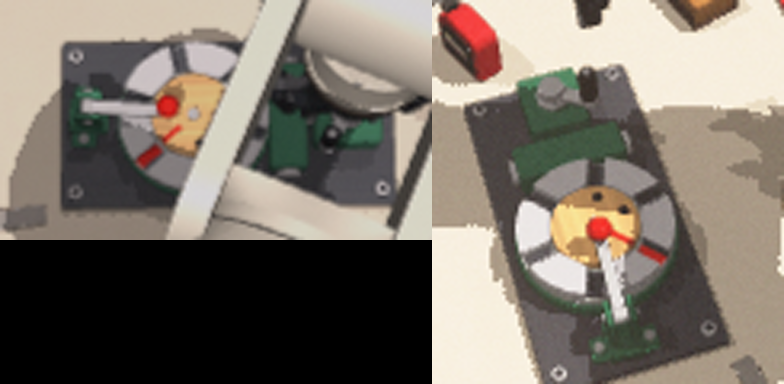

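```bash
python3 - <<'E'
from h import *
p=bot.sense()["ee_pos"];print(p)
for dz in(0,.02,.04):
  for dy in(-.025,0,.025):
    u,v=proj("side",p+[0,dy,dz]);print(dz,dy,"crop",round(432+(u-180)*3.2),round((v-145)*3.2))
i=cv2.cvtColor(vision.capture("side"),cv2.COLOR_RGB2BGR)[95:215,180:290]
cv2.imwrite("pics/c7.png",cv2.resize(i,None,fx=4.5,fy=4.5,interpolation=cv2.INTER_CUBIC))
E
```

```text
[ 0.57559772 -0.16598831  0.17552261]
0 -0.025 crop 576 8
0 0 crop 584 28
0 0.025 crop 591 48
0.02 -0.025 crop 575 -6
0.02 0 crop 582 14
0.02 0.025 crop 589 34
0.04 -0.025 crop 573 -20
0.04 0 crop 580 -1
0.04 0.025 crop 588 20
```

View pics/c7.png

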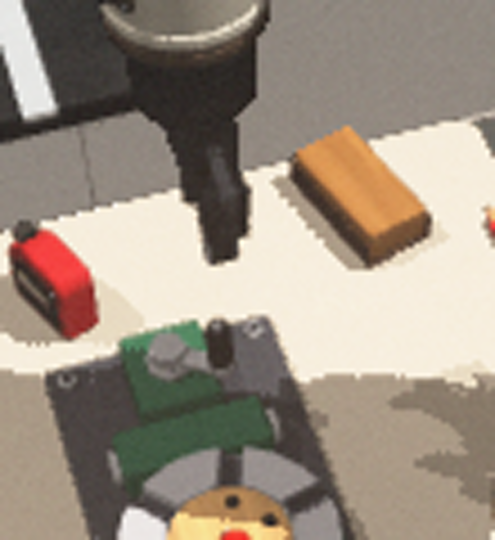

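The tip is at crop (222,260), i.e. side px (229,153). That's about 3 cm higher than the reported TCP predicts and explains the missed push. The grip top is at crop (218,325). I'll descend and look again.

Emit:
{"fn": "move_arm", "kwargs": {"targets": [[0,0,3.5,0,0,0],[0,0,3.5,0,0,0],[0,0,3,0,0,0],[0,0,0,0,0,0]]}}

```text
clock: 11.42
ee_pos: [0.5743, -0.166, 0.0732]
ee_rot: [-0.0, 1.0, 0.001, -0.002]
force: [1.1, 0.2, 0.9]
finger_gap: 0.551
grasp_force: 0.0
```

```bash
python3 - <<'E'
from h import *
p=bot.sense()["ee_pos"];print(p,bot.sense()["force"])
for dz in(0,.02,.04):
  for dy in(0,.03):
    u,v=proj("side",p+[0,dy,dz]);print(dz,dy,"crop",round((u-190)*6),round((v-130)*6))
for z in(.068,.107):
    u,v=proj("side",[.5746,-.168,z]);print("grip",z,round((u-190)*6),round((v-130)*6))
i=cv2.cvtColor(vision.capture("side"),cv2.COLOR_RGB2BGR)[130:215,190:280]
cv2.imwrite("pics/c8.png",cv2.resize(i,None,fx=6,fy=6,interpolation=cv2.INTER_CUBIC))
E
```

```text
[ 0.57428935 -0.16597102  0.07323389] [1.11273257 0.18410516 0.88974568]
0 0 crop 241 266
0 0.03 crop 256 310
0.02 0 crop 238 243
0.02 0.03 crop 254 287
0.04 0 crop 235 220
0.04 0.03 crop 252 264
grip 0.068 240 270
grip 0.107 235 224
```

View pics/c8.png

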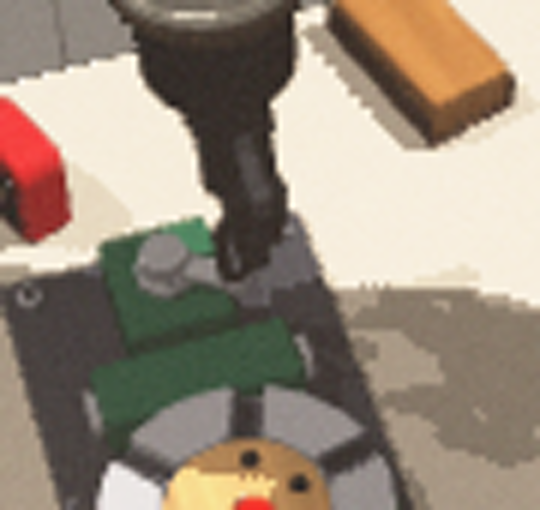

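The near finger's end is at crop (263,268), still about 3 cm high and roughly 5 mm to the -x side of the grip, whose base shows at (232,270). I'll shift +x, descend and close.

Emit:
{"fn": "move_arm", "kwargs": {"targets": [[-0.5,0,0,0,0,0],[0,0,1.3,0,0,0],[0,0,1.3,0,0,0],[0,0,0,0,0,0]]}}

```text
clock: 11.98
ee_pos: [0.5794, -0.1664, 0.0473]
ee_rot: [-0.0, 1.0, 0.0, -0.001]
force: [-0.2, -0.1, 0.2]
finger_gap: 0.551
grasp_force: 0.0
```

Emit:
{"fn": "move_arm", "kwargs": {"targets": [[0,0,0,0,0,0],[0,0,0,0,0,0],[0,0,0,0,0,0],[0,0,0,0,0,0]], "jaw": -1, "force": 20}}

```text
clock: 12.48
ee_pos: [0.5805, -0.1669, 0.0493]
ee_rot: [-0.0, 1.0, -0.0, 0.0]
force: [1.8, -2.9, 3.1]
finger_gap: 0.212
grasp_force: 20.7
```

Gap 0.212 is 18 mm, so the grip is held. I'll lift slightly off the arm and start the arc.

Emit:
{"fn": "move_arm", "kwargs": {"targets": [[0,0,-0.4,0,0,0],[-0.7,0.8,0,0,0,0],[-0.85,0.6,0,0,0,0],[-1.0,0.35,0,0,0,0],[0,0,0,0,0,0]]}}

```text
clock: 13.1
ee_pos: [0.6055, -0.1515, 0.0513]
ee_rot: [0.0, 1.0, -0.002, -0.001]
force: [6.2, -24.0, -17.6]
finger_gap: 0.204
grasp_force: 21.6
```

Emit:
{"fn": "move_arm", "kwargs": {"targets": [[0,-0.25,0.2,0,0,0],[0,0,0,0,0,0]]}}

```text
clock: 13.35
ee_pos: [0.6057, -0.152, 0.0509]
ee_rot: [0.0, 1.0, -0.0, -0.0]
force: [0.8, -3.4, 1.6]
finger_gap: 0.209
grasp_force: 22.4
```

Emit:
{"fn": "move_arm", "kwargs": {"targets": [[-1.05,0,0,0,0,0],[-1.0,-0.3,0,0,0,0],[-0.9,-0.55,0,0,0,0],[-0.75,-0.75,0,0,0,0],[0,0,0,0,0,0]]}}

```text
clock: 13.98
ee_pos: [0.6434, -0.1683, 0.0509]
ee_rot: [0.0, 1.0, -0.0, 0.0]
force: [-1.4, -4.7, 4.1]
finger_gap: 0.21
grasp_force: 22.6
```

Emit:
{"fn": "move_arm", "kwargs": {"targets": [[-0.45,-0.95,0,0,0,0],[-0.2,-1.0,0,0,0,0],[0.05,-1.05,0,0,0,0],[0.3,-1.0,0,0,0,0],[0.55,-0.9,0,0,0,0],[0.75,-0.7,0,0,0,0],[0.95,-0.5,0,0,0,0],[0,0,0,0,0,0]]}}

```text
clock: 14.98
ee_pos: [0.6232, -0.2297, 0.0511]
ee_rot: [0.0, 1.0, -0.0, 0.0]
force: [-1.8, -6.2, 3.3]
finger_gap: 0.207
grasp_force: 22.7
```

Emit:
{"fn": "move_arm", "kwargs": {"targets": [[1.0,-0.25,0,0,0,0],[1.05,0.05,0,0,0,0],[1.0,0.35,0,0,0,0],[0.85,0.6,0,0,0,0],[0.7,0.8,0,0,0,0],[0.45,0.95,0,0,0,0],[0.2,1.0,0,0,0,0],[0,0,0,0,0,0]]}}

```text
clock: 15.98
ee_pos: [0.5707, -0.1925, 0.0509]
ee_rot: [-0.001, 1.0, 0.0, -0.0]
force: [-1.0, 3.0, 5.7]
finger_gap: 0.206
grasp_force: 22.8
```

```bash
python3 - <<'E'
from h import *
s=bot.sense();print(s["ee_pos"],s["force"])
print(reds("side",190,270,190,260),reds("top",195,300,130,200))
E
```

```text
[ 0.57072656 -0.19245233  0.05087257] [-0.99505829  2.95061836  5.72767866]
[([229, 213, 12, 10, 53], array([232.9, 216.8])), ([242, 225, 8, 7, 24], array([245.6, 227.5]))] [([244, 160, 7, 7, 38], array([247.1, 162.6])), ([244, 168, 7, 4, 10], array([247. , 169.5])), ([236, 173, 7, 5, 21], array([238.6, 174.8]))]
```

Emit:
{"fn": "move_arm", "kwargs": {"targets": [[-0.12,1.04,-0.05,0,0,0],[-0.38,0.97,0,0,0,0],[-0.62,0.84,0,0,0,0],[-0.82,0.65,0,0,0,0],[-0.96,0.42,0,0,0,0],[-1.03,0.15,0,0,0,0],[-1.04,-0.12,0,0,0,0],[-0.97,-0.38,0,0,0,0]]}}

```text
clock: 17.08
ee_pos: [0.6309, -0.1572, 0.051]
ee_rot: [-0.0, 1.0, 0.0, -0.0]
force: [-3.1, 1.5, 0.4]
finger_gap: 0.206
grasp_force: 22.3
```

Emit:
{"fn": "move_arm", "kwargs": {"targets": [[-0.84,-0.62,0,0,0,0],[-0.65,-0.82,0,0,0,0],[-0.42,-0.96,0,0,0,0],[-0.15,-1.03,0,0,0,0],[0.12,-1.04,0,0,0,0],[0.38,-0.97,0,0,0,0],[0.62,-0.84,0,0,0,0],[0.82,-0.65,0,0,0,0]]}}

```text
clock: 18.08
ee_pos: [0.6305, -0.2273, 0.0511]
ee_rot: [-0.0, 1.0, 0.001, -0.0]
force: [-2.6, 11.1, -0.3]
finger_gap: 0.205
grasp_force: 22.3
```

Emit:
{"fn": "move_arm", "kwargs": {"targets": [[0.98,-0.32,0,0,0,0],[1.03,-0.15,0,0,0,0],[1.04,0.12,0,0,0,0],[0.97,0.38,0,0,0,0],[0.84,0.62,0,0,0,0],[0.65,0.82,0,0,0,0],[0.42,0.96,0,0,0,0],[0.15,1.03,0,0,0,0]]}}

```text
clock: 19.08
ee_pos: [0.5705, -0.1933, 0.0513]
ee_rot: [0.0, 1.0, -0.001, 0.001]
force: [9.7, -3.7, -9.2]
finger_gap: 0.212
grasp_force: 21.4
```

```bash
python3 - <<'E'
from h import *
s=bot.sense();print(s["ee_pos"],s["force"],np.degrees(np.arctan2(*(s["ee_pos"][:2]-[.6105,-.1917])[::-1])))
print(reds("side",190,270,190,260));t=reds("top",195,300,130,200);print(t)
C=np.array([.610,-.036])
for c in[x[1] for x in t]+[np.array([238.6,174.8]),np.array([241.3,178.3])]:
    q=cast("top",[(c[1]+.5)/384,(c[0]+.5)/512],.042)[:2]-C;print(np.hypot(*q).round(3),np.degrees(np.arctan2(q[1],q[0])).round(1))
E
```

```text
[ 0.5705285  -0.193343    0.05134409] [ 9.66135061 -3.7062241  -9.21433903] -177.6462293137355
[([229, 213, 7, 8, 44], array([232. , 216.2])), ([236, 222, 2, 4, 5], array([236.6, 223.4])), ([239, 228, 6, 7, 22], array([241.2, 230.8]))]
[([243, 160, 8, 9, 52], array([246.8, 163.8])), ([233, 169, 8, 4, 23], array([236.7, 170.2]))]
0.025 75.5
0.059 104.3
0.059 120.2
0.059 134.3
```

Emit:
{"fn": "move_arm", "kwargs": {"targets": [[-0.22,1.04,0.07,0,0,0],[-0.38,0.97,0,0,0,0],[-0.62,0.84,0,0,0,0],[-0.82,0.65,0,0,0,0],[-0.96,0.42,0,0,0,0],[-1.03,0.15,0,0,0,0],[-1.04,-0.12,0,0,0,0],[-0.97,-0.38,0,0,0,0]]}}

```text
clock: 20.18
ee_pos: [0.6315, -0.1575, 0.051]
ee_rot: [-0.0, 1.0, -0.0, 0.0]
force: [-5.7, -2.4, 5.4]
finger_gap: 0.203
grasp_force: 22.6
```

Emit:
{"fn": "move_arm", "kwargs": {"targets": [[-0.84,-0.62,0,0,0,0],[-0.65,-0.82,0,0,0,0],[-0.42,-0.96,0,0,0,0],[-0.15,-1.03,0,0,0,0],[0.12,-1.04,0,0,0,0],[0,0,0,0,0,0]]}}

```text
clock: 20.92
ee_pos: [0.6498, -0.2029, 0.0509]
ee_rot: [0.0, 1.0, -0.0, -0.001]
force: [-10.1, -0.2, 8.7]
finger_gap: 0.209
grasp_force: 22.9
```

```bash
cat > look.py <<'E'
from h import *
C0=np.array([.6105,-.1917]);s=bot.sense();p=s["ee_pos"][:2]-C0;f=s["force"]
th=np.arctan2(p[1],p[0]);er=np.array([np.cos(th),np.sin(th)]);et=np.array([np.sin(th),-np.cos(th)])
print("th",np.degrees(th).round(1),"r",np.hypot(*p).round(4),"Frad",(f[:2]@er).round(1),"Ftan",(f[:2]@et).round(1),"Fz",f[2].round(1),s["clock"])
print(reds("side",190,270,190,260));t=reds("top",195,300,130,200);print(t)
for c in[x[1] for x in t]:
    q=cast("top",[(c[1]+.5)/384,(c[0]+.5)/512],.042)[:2]-[.610,-.036];print(np.hypot(*q).round(3),np.degrees(np.arctan2(q[1],q[0])).round(1))
for c in("top","side"):
    print(c,[(round(x["confidence"],2),np.round(np.array(x["position"])*[384,512],1)) for x in vision.landmark_of("pawl_tip",c)[:1]+vision.landmark_of("pawl_knob",c)[:1]])
E
python3 look.py
```

```text
th -15.9 r 0.0409 Frad -9.7 Ftan 3.0 Fz 8.7 20.925
[([228, 213, 8, 7, 44], array([231.7, 216.1])), ([238, 229, 4, 7, 15], array([239.3, 232.5]))]
[([244, 160, 7, 7, 40], array([247. , 162.8])), ([233, 166, 8, 4, 23], array([236.3, 167.7])), ([243, 167, 1, 1, 1], array([243., 167.]))]
0.026 68.0
0.059 96.1
0.037 96.5
top [(0.58, array([164.6, 233.2])), (0.51, array([158.8, 247.2]))]
side [(0.45, array([231.4, 235.6])), (0.64, array([219. , 229.5]))]
```

Emit:
{"fn": "move_arm", "kwargs": {"targets": [[0.52,-0.93,-0.08,0,0,0],[0.65,-0.82,0,0,0,0],[0.84,-0.62,0,0,0,0],[0.97,-0.38,0,0,0,0],[1.04,-0.12,0,0,0,0],[1.03,0.15,0,0,0,0],[0,0,0,0,0,0]]}}

```text
clock: 22.1
ee_pos: [0.599, -0.2299, 0.0513]
ee_rot: [0.0, 1.0, -0.001, -0.0]
force: [-4.3, -5.0, -1.4]
finger_gap: 0.206
grasp_force: 22.2
```

```bash
python3 look.py
```

```text
th -106.8 r 0.0399 Frad 6.1 Ftan 2.7 Fz -1.4 22.1
[([228, 213, 8, 7, 44], array([231.7, 216.1])), ([238, 230, 1, 2, 2], array([238. , 230.5])), ([239, 233, 1, 3, 3], array([239., 234.]))]
[([244, 160, 7, 7, 39], array([246.9, 162.8])), ([233, 166, 8, 2, 14], array([236.1, 166.6]))]
0.026 68.2
0.059 92.5
top [(0.59, array([162.8, 235.9])), (0.44, array([158. , 248.2]))]
side [(0.44, array([228.9, 235.9])), (0.67, array([158. , 297.4]))]
```

Emit:
{"fn": "move_arm", "kwargs": {"targets": [[0.95,0.38,0,0,0,0],[0.81,0.66,0,0,0,0],[0,0,0,0,0,0]]}}

```text
clock: 22.78
ee_pos: [0.5815, -0.2189, 0.0513]
ee_rot: [0.0, 1.0, -0.0, -0.001]
force: [-7.5, -2.7, 0.2]
finger_gap: 0.21
grasp_force: 22.2
```

```bash
python3 look.py
```

```text
th -136.9 r 0.0397 Frad 7.4 Ftan 3.2 Fz 0.2 22.775
[([228, 213, 8, 7, 44], array([231.7, 216.1])), ([239, 235, 1, 1, 1], array([239., 235.]))]
[([244, 160, 7, 7, 36], array([246.9, 162.6])), ([233, 166, 7, 2, 13], array([235.8, 166.5]))]
0.026 66.9
0.06 92.2
top [(0.57, array([165. , 235.6])), (0.7, array([162. , 248.3]))]
side [(0.59, array([230.2, 234.7])), (0.53, array([220.2, 231.3]))]
```

Emit:
{"fn": "move_arm", "kwargs": {"targets": [[0.65,0.82,0,0,0,0],[0.37,0.98,0,0,0,0],[0,0,0,0,0,0]]}}

```text
clock: 23.45
ee_pos: [0.5718, -0.2, 0.0513]
ee_rot: [-0.0, 1.0, 0.0, -0.0]
force: [-5.4, 2.3, 0.8]
finger_gap: 0.206
grasp_force: 22.2
```

```bash
python3 look.py
```

```text
th -167.9 r 0.0396 Frad 4.8 Ftan 3.4 Fz 0.8 23.45
[([228, 213, 8, 7, 43], array([231.7, 216.1]))]
[([244, 160, 7, 7, 37], array([247.2, 162.8])), ([233, 166, 7, 2, 9], array([236.1, 166.7]))]
0.025 67.4
0.059 92.9
top [(0.66, array([224.5, 347.7])), (0.5, array([160.9, 246.7]))]
side [(0.57, array([232.6, 237.5])), (0.44, array([221.1, 234. ]))]
```

Emit:
{"fn": "move_arm", "kwargs": {"targets": [[0.1,1.04,0,0,0,0],[-0.19,1.03,0,0,0,0],[0,0,0,0,0,0]]}}

```text
clock: 24.12
ee_pos: [0.5731, -0.1792, 0.0512]
ee_rot: [-0.0, 1.0, 0.0, -0.0]
force: [-3.4, 3.5, -0.1]
finger_gap: 0.208
grasp_force: 22.2
```

```bash
python3 look.py
```

```text
th 161.6 r 0.0395 Frad 4.3 Ftan 2.3 Fz -0.1 24.125
[([229, 215, 7, 7, 39], array([231.9, 218.1]))]
[([245, 161, 7, 7, 37], array([247.9, 163.8]))]
0.022 73.3
top [(0.43, array([165.1, 234.3])), (0.51, array([162.7, 247.9]))]
side [(0.72, array([232.6, 237.1])), (0.65, array([218.1, 234.3]))]
```

The knob is down 2 px in the side view (218 vs 216) and the red floor is covered, so the pawl has dropped. Now small steps, reading the force while the crank is moving.

Emit:
{"fn": "move_arm", "kwargs": {"targets": [[-0.09,0.23,0,0,0,0],[-0.1,0.23,0,0,0,0]]}}

```text
clock: 24.68
ee_pos: [0.5746, -0.1756, 0.0513]
ee_rot: [0.0, 1.0, -0.0, -0.0]
force: [-5.3, -1.0, -2.1]
finger_gap: 0.205
grasp_force: 22.0
```

Emit:
{"fn": "move_arm", "kwargs": {"targets": [[-0.12,0.22,0,0,0,0],[-0.13,0.21,0,0,0,0]]}}

```text
clock: 24.92
ee_pos: [0.577, -0.1711, 0.0513]
ee_rot: [-0.0, 1.0, -0.0, -0.0]
force: [-5.7, -0.3, -1.7]
finger_gap: 0.209
grasp_force: 22.1
```

Emit:
{"fn": "move_arm", "kwargs": {"targets": [[-0.12,0.22,0,0,0,0],[-0.15,0.2,0,0,0,0]]}}

```text
clock: 25.18
ee_pos: [0.5799, -0.1668, 0.0513]
ee_rot: [-0.0, 1.0, -0.0, -0.0]
force: [-3.7, -0.5, -3.8]
finger_gap: 0.21
grasp_force: 21.9
```

Emit:
{"fn": "move_arm", "kwargs": {"targets": [[-0.17,0.19,0,0,0,0],[-0.18,0.18,0,0,0,0]]}}

```text
clock: 25.42
ee_pos: [0.5836, -0.1629, 0.0513]
ee_rot: [-0.0, 1.0, -0.0, -0.0]
force: [-3.7, -0.7, -4.3]
finger_gap: 0.212
grasp_force: 21.9
```

```bash
python3 look.py
```

```text
th 133.1 r 0.0394 Frad 2.0 Ftan -3.2 Fz -4.3 25.425
[([229, 215, 7, 7, 40], array([231.9, 218. ]))]
[([245, 161, 7, 7, 37], array([247.9, 163.8]))]
0.022 73.3
top [(0.55, array([224.7, 343.5])), (0.5, array([160.7, 249. ]))]
side [(0.56, array([233.5, 235.4])), (0.66, array([221.5, 231.8]))]
```

Emit:
{"fn": "move_arm", "kwargs": {"targets": [[-0.19,0.16,0,0,0,0],[-0.2,0.15,0,0,0,0]]}}

```text
clock: 25.98
ee_pos: [0.5873, -0.1598, 0.0514]
ee_rot: [-0.0, 1.0, -0.0, -0.0]
force: [-3.7, 0.9, -4.7]
finger_gap: 0.206
grasp_force: 21.8
```

Emit:
{"fn": "move_arm", "kwargs": {"targets": [[-0.21,0.14,0,0,0,0],[-0.22,0.13,0,0,0,0]]}}

```text
clock: 26.22
ee_pos: [0.5918, -0.157, 0.0514]
ee_rot: [-0.0, 1.0, 0.0, -0.0]
force: [-3.7, 0.9, -4.5]
finger_gap: 0.21
grasp_force: 21.8
```

```bash
sed -n 1,5p look.py | python3 -
```

```text
th 118.3 r 0.0394 Frad 2.6 Ftan -2.8 Fz -4.5 26.225
[([229, 215, 7, 7, 40], array([232. , 218.2]))]
[([245, 161, 7, 7, 37], array([247.9, 163.8]))]
```

Emit:
{"fn": "move_arm", "kwargs": {"targets": [[-0.22,0.12,0,0,0,0],[-0.23,0.1,0,0,0,0]]}}

```text
clock: 26.58
ee_pos: [0.5963, -0.1549, 0.0514]
ee_rot: [-0.0, 1.0, -0.0, -0.0]
force: [-3.1, 0.2, -4.8]
finger_gap: 0.208
grasp_force: 21.7
```

Emit:
{"fn": "move_arm", "kwargs": {"targets": [[-0.24,0.08,0,0,0,0],[-0.24,0.07,0,0,0,0]]}}

```text
clock: 26.82
ee_pos: [0.6012, -0.1533, 0.0514]
ee_rot: [-0.0, 1.0, 0.0, -0.0]
force: [-4.0, 0.5, -6.1]
finger_gap: 0.204
grasp_force: 21.7
```

```bash
sed -n 1,5p look.py | python3 -
```

```text
th 103.7 r 0.0395 Frad 1.5 Ftan -3.8 Fz -6.1 26.825
[([229, 215, 7, 7, 39], array([231.9, 218.1]))]
[([245, 161, 7, 7, 36], array([247.8, 163.8]))]
```

Emit:
{"fn": "move_arm", "kwargs": {"targets": [[-0.24,0.05,0,0,0,0]]}}

```text
clock: 27.05
ee_pos: [0.6034, -0.1529, 0.0514]
ee_rot: [-0.0, 1.0, 0.0, -0.0]
force: [-3.3, 2.2, -6.0]
finger_gap: 0.21
grasp_force: 21.7
```

Emit:
{"fn": "move_arm", "kwargs": {"targets": [[-0.25,0.04,0,0,0,0]]}}

```text
clock: 27.18
ee_pos: [0.606, -0.1525, 0.0514]
ee_rot: [-0.0, 1.0, 0.0, -0.0]
force: [-3.8, 1.6, -5.5]
finger_gap: 0.21
grasp_force: 21.7
```

Emit:
{"fn": "move_arm", "kwargs": {"targets": [[-0.25,0.02,0,0,0,0]]}}

```text
clock: 27.3
ee_pos: [0.6085, -0.1523, 0.0514]
ee_rot: [-0.0, 1.0, 0.0, -0.0]
force: [-3.7, 2.9, -5.9]
finger_gap: 0.21
grasp_force: 21.7
```

Emit:
{"fn": "move_arm", "kwargs": {"targets": [[-0.25,0,0,0,0,0]]}}

```text
clock: 27.42
ee_pos: [0.611, -0.1522, 0.0514]
ee_rot: [-0.0, 1.0, 0.0, -0.0]
force: [-4.7, 2.4, -5.3]
finger_gap: 0.208
grasp_force: 21.8
```

Emit:
{"fn": "move_arm", "kwargs": {"targets": [[-0.25,-0.01,0,0,0,0]]}}

```text
clock: 27.55
ee_pos: [0.6134, -0.1523, 0.0514]
ee_rot: [-0.0, 1.0, 0.0, -0.0]
force: [-5.8, 3.4, -5.0]
finger_gap: 0.205
grasp_force: 21.8
```

The crank has gone stiff: push is 3.5, then 4.7, then 5.7 N, which is snug. Letting go.

Emit:
{"fn": "move_arm", "kwargs": {"targets": [[0,0,0,0,0,0],[0,0,0,0,0,0],[0,0,0,0,0,0]], "jaw": 0}}

```text
clock: 27.92
ee_pos: [0.6137, -0.1527, 0.0518]
ee_rot: [-0.0, 1.0, -0.0, 0.0]
force: [-0.0, 0.5, 0.2]
finger_gap: 0.498
grasp_force: 0.0
```

Emit:
{"fn": "move_arm", "kwargs": {"targets": [[0,0,-2,0,0,0],[0,0,-4,0,0,0],[0,0,-5,0,0,0],[0,0,0,0,0,0],[0,0,0,0,0,0]]}}

```text
clock: 28.55
ee_pos: [0.6134, -0.1525, 0.1621]
ee_rot: [-0.0, 1.0, -0.0, 0.0]
force: [0.2, -0.7, -0.9]
finger_gap: 0.499
grasp_force: 0.0
```

```bash
sed -n 1,5p look.py | python3 -; python3 -c "
from h import *
print(bot.sense()['force'],bot.finish_job())"
```

```text
th 85.8 r 0.0393 Frad -0.7 Ftan 0.2 Fz -0.9 28.55
[([229, 215, 7, 7, 39], array([231.9, 218.1])), ([233, 233, 1, 2, 2], array([233. , 233.5])), ([234, 236, 1, 2, 2], array([234. , 236.5]))]
[([245, 161, 6, 7, 31], array([247.2, 163.8]))]
the job is handed in; nothing more can be done
[ 0.46567401  0.17432799 -1.13904255] None
```

I tipped the pawl on to the ring on the second try, cranked until it dropped into the red notch, stopped at about 5.7 N of push, let go clear of everything, and handed the job in at 28.6 s; no verdict came back, and the 20 N bearing force is inferred from the crank push, not measured.

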